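# Comb the desk pencils into straight rows

## Task

The three pencils in the desk tray lie askew. Take the little rake by its upright grip, set it down in the end of the tray behind the pencils and comb them along the tray, one pencil in each gap between the teeth, until all three sit against the cork face of the stop bar; press the row home for a moment with a light steady push of about 7 newtons, never as much as 12. Then stand the rake back on its cork mat, leaving three straight, evenly spaced rows; use the rake and not your fingers on the pencils, do not scrape it hard on the tray, and leave everything else alone.

Things in the scene. Friction and masses are not known exactly. Their poses are not given: they have to be found in the camera images.
- tray: Dark wooden pencil tray fixed on the desk, 400 long (its x) by 194 wide (its y), open on top. Origin under its centre, on the desk. Floor 4 thick, so its top is at z = 4; walls 10 thick and 22 high, leaving 380 by 174 inside. The stop bar is towards its +x end; the rake goes in at the -x end.
- stop: Stop bar across the tray: an 8 mm aluminium carrier, 170 wide, 18 high, on a stiff spring. Origin at the foot of the middle of its front (-x) face, on the tray's floor; axes as the tray's. In front of it, on stiff pins, a cork-faced plate that the pencils butt against; its face stands 10 to 34 in front (-x) of the origin, differently each time and not measured.
- rake: Small hand rake standing on its teeth. Origin under the centre of its wooden crossbar, z up; the teeth point along +x. Crossbar 24 (x) by 160 (y) by 22 high; on it an upright wooden grip 18 (x) by 50 (y), its top 100 above the origin. The crossbar's front face (x = 12) closes the gaps between the teeth and pushes the pencils' ends. 130 to 210 g.
- rake_grip (a point): Middle of a good grasp on the rake's grip, 80 above the rake's origin on its z axis; axes as the rake's. Grasp it 18 wide across the rake's x.
- rake_mid (a point): Middle of the rake's footprint: 38 in front (+x) of its origin, at its underside; axes as the rake's.
- rake_tips (a point): Point midway between the tips of the two middle teeth, 88.5 in front (+x) of the rake's origin, at its underside. Four flat hairpin teeth of 7 mm steel wire, undersides within 1 of z = 0, at y = -63, -21, 21, 63; each 29 wide up to 60 in front of the origin, then narrowing to a round tip. Gaps at y = -42, 0, 42: 13 wide, opening to 35 at the tips.
- mat: Cork mat fixed on the desk beside the tray, on one side or the other, 140 (its x) by 200 (its y), 3 thick, where the rake stands at the start with its x roughly along the mat's x. Origin under its centre, on the desk. The notebook on the other side of the tray is not the mat.
- pencil1: Plain hexagonal pencil without a point, the one on the tray's +y side: 150 long with rounded ends, 10 across flats, about 14 g. Origin at mid-length on its underside, x along it. It lies flat on the tray's floor, up to 9 degrees askew, its end 10 to 46 short of the cork face; its row is at the tray's y = 42.
- pencil2: Plain hexagonal pencil without a point, the middle one: 150 long with rounded ends, 10 across flats, about 14 g. Origin at mid-length on its underside, x along it. It lies flat on the tray's floor, up to 9 degrees askew, its end 10 to 46 short of the cork face; its row is at the tray's y = 0.
- pencil3: Plain hexagonal pencil without a point, the one on the tray's -y side: 150 long with rounded ends, 10 across flats, about 14 g. Origin at mid-length on its underside, x along it. It lies flat on the tray's floor, up to 9 degrees askew, its end 10 to 46 short of the cork face; its row is at the tray's y = -42.
- eraser: White eraser, 16 by 42 by 12, lying in the tray behind the stop bar. Origin under its centre. Leave it alone.
- sharpener: Steel pencil sharpener, 15 by 24 by 13, lying in the tray behind the stop bar. Origin under its centre. Leave it alone.
- tape: Roll of clear tape lying on the desk, 68 across, 19 high. Origin under its centre. Leave it alone.
- stapler: Dark stapler on the desk, 130 long, 50 high. Origin under its centre. Leave it alone.
- mug: White mug on the desk, 76 across, 85 high. Origin under its centre. Leave it alone.
Things that resemble listed ones, but are neither listed nor needed, are in the scene too. What is shaped like the rake but black or purple is not meant.

How it is judged:
On the way, in this order (a step that is already met when the one before it is completed fails the run):
1. the rake stands in the tray's -x end behind the pencils (its crossbar centre at least 105 mm towards -x from the tray's centre), its underside within 4 mm of the tray's floor (x of rake in the frame of tray between -0.2 and -0.105 m and z of rake in the frame of tray below 0.008 m and angle between rake's own z axis and vertical below 0.1 rad), for 0.1 s.
2. the row is pressed against the stop bar with 3 N or more for 0.3 s, the rake in the tray behind the pencils (contact force between stop and anything else above 3 N and z of rake in the frame of tray below 0.01 m and x of each of pencil1, pencil2, pencil3 in the frame of stop above -0.1125 m and x of each of pencil1, pencil2, pencil3 in the frame of rake below 0.095 m), for 0.3 s.
At the end, for the whole second after the job is handed in: Pencils flat on the tray floor, each within 11 mm of its row (tray y = 42, 0, -42 mm), within 5 degrees of the tray's long axis, ends level within 3 mm and not over 37 mm short of the stop's carrier; rake upright on its mat, middle of its footprint within 30 mm of the mat's centre; all at rest (angle between the x axis of each of pencil1, pencil2, pencil3 and the x axis of tray, either way round below 0.087 rad and y of pencil1 in the frame of tray between 0.031 and 0.053 m and z of each of pencil1, pencil2, pencil3 in the frame of tray below 0.008 m and linear speed of each of pencil1, pencil2, pencil3, rake below 0.01 m/s and y of pencil2 in the frame of tray between -0.011 and 0.011 m and y of pencil3 in the frame of tray between -0.053 and -0.031 m and ((x of pencil1 in the frame of stop between -0.1125 and -0.1075 m and x of pencil2 in the frame of stop between -0.1125 and -0.1075 m and x of pencil3 in the frame of stop between -0.1125 and -0.1075 m) or (x of pencil1 in the frame of stop between -0.1105 and -0.1055 m and x of pencil2 in the frame of stop between -0.1105 and -0.1055 m and x of pencil3 in the frame of stop between -0.1105 and -0.1055 m) or (x of pencil1 in the frame of stop between -0.1085 and -0.1035 m and x of pencil2 in the frame of stop between -0.1085 and -0.1035 m and x of pencil3 in the frame of stop between -0.1085 and -0.1035 m) or (x of pencil1 in the frame of stop between -0.1065 and -0.1015 m and x of pencil2 in the frame of stop between -0.1065 and -0.1015 m and x of pencil3 in the frame of stop between -0.1065 and -0.1015 m) or (x of pencil1 in the frame of stop between -0.1045 and -0.0995 m and x of pencil2 in the frame of stop between -0.1045 and -0.0995 m and x of pencil3 in the frame of stop between -0.1045 and -0.0995 m) or (x of pencil1 in the frame of stop between -0.1025 and -0.0975 m and x of pencil2 in the frame of stop between -0.1025 and -0.0975 m and x of pencil3 in the frame of stop between -0.1025 and -0.0975 m) or (x of pencil1 in the frame of stop between -0.1005 and -0.0955 m and x of pencil2 in the frame of stop between -0.1005 and -0.0955 m and x of pencil3 in the frame of stop between -0.1005 and -0.0955 m) or (x of pencil1 in the frame of stop between -0.0985 and -0.0935 m and x of pencil2 in the frame of stop between -0.0985 and -0.0935 m and x of pencil3 in the frame of stop between -0.0985 and -0.0935 m) or (x of pencil1 in the frame of stop between -0.0965 and -0.0915 m and x of pencil2 in the frame of stop between -0.0965 and -0.0915 m and x of pencil3 in the frame of stop between -0.0965 and -0.0915 m) or (x of pencil1 in the frame of stop between -0.0945 and -0.0895 m and x of pencil2 in the frame of stop between -0.0945 and -0.0895 m and x of pencil3 in the frame of stop between -0.0945 and -0.0895 m) or (x of pencil1 in the frame of stop between -0.0925 and -0.0875 m and x of pencil2 in the frame of stop between -0.0925 and -0.0875 m and x of pencil3 in the frame of stop between -0.0925 and -0.0875 m) or (x of pencil1 in the frame of stop between -0.0905 and -0.0855 m and x of pencil2 in the frame of stop between -0.0905 and -0.0855 m and x of pencil3 in the frame of stop between -0.0905 and -0.0855 m) or (x of pencil1 in the frame of stop between -0.0885 and -0.0835 m and x of pencil2 in the frame of stop between -0.0885 and -0.0835 m and x of pencil3 in the frame of stop between -0.0885 and -0.0835 m) or (x of pencil1 in the frame of stop between -0.0865 and -0.0815 m and x of pencil2 in the frame of stop between -0.0865 and -0.0815 m and x of pencil3 in the frame of stop between -0.0865 and -0.0815 m)) and horizontal distance between rake_mid and mat below 0.03 m and angle between rake's own z axis and vertical below 0.1 rad and z of rake in the frame of mat below 0.008 m); the robot touches nothing.
It fails at once if the stop bar is pressed with more than 12 N (contact force between stop and anything else above 12 N).
It fails at once if the rake is pressed on the tray with more than 20 N (contact force between rake and tray above 20 N).
It fails at once if the fingers touch a pencil (contact force between the fingers and pencil1 above 0.3 N or contact force between the fingers and pencil2 above 0.3 N or contact force between the fingers and pencil3 above 0.3 N).
It fails at once if a bystander (eraser, sharpener, tape, stapler, mug) is moved by more than 15 mm (distance of any of eraser, sharpener, tape, stapler, mug from where it was at the start of the episode above 0.015 m).
It also fails if it takes over 72 s, if anything falls off the work surface, if the arm or the gripper's body presses on something with over 40 N, if the wrist force passes 120 N, or if a joint passes its speed limit or range.

## Robot

A 7-joint arm with a two-finger parallel gripper is mounted at the origin on the work surface. World frame = base frame: x ahead of the robot, y to its left, z up, the work surface at z = 0. Lengths are in m, angles in rad, forces in N, time in s.
With the tool pointing down it reaches from about 0.425 to 0.875 m from the base axis. Payload 4.7 kg.
Tool frame: the origin (TCP) lies at the very end of the fingers, on their centre line; the grasp point (between the pads) lies 19 mm behind it; z points along the fingers, y is the line along which they close (so a half turn about z gives the same grasp; the last joint's range is limited). The gripper opens to 87 mm and grips with 3 to 60 N. Pads are 19 mm wide; open, the fingers measure 117 mm over their backs; the gripper's body (75 mm by 190 mm) begins 51 mm behind the grasp point.
Start: joints at [1.177, 0.321, -0.07, 1.45, 0.023, 1.371, -0.057], TCP at [0.258, -0.597, 0.2] pointing down, gripper open.
Joint ranges: [-2.86, 2.86], [-0.3, 2.09], [-1.38, 1.24], [0.06, 2.45], [-1.56, 4.7], [0.09, 2.05], [-2.69, 2.69]. Speed limits (rad/s): [2.57, 2.57, 3.14, 3.14, 3.14, 3.14, 3.14].

## Interface

Orientations are given as a rotation vector (axis times angle).
In Python, from bench import ctrl, imaging, ticket gives the robot as it stands.
- The arm moves only by the tool jog_arm, never from a script. Its argument "rows" is text: rows parted by semicolons, each of 7 numbers parted by spaces: the shift along the tool's x, y, z in cm, then the turn, a rotation vector about the tool's x, y, z in rad, then the closure, from -1 (fully open) to 1 (shut), so that 0 is half open. A call has 1 to 5 rows; each row shifts and turns the commanded pose from where the row before left it, along the tool's axes as they then stand; what a row does not reach is not made up. A row lasts 1/8 s, in which the tool goes at most 62.5 mm and 10.7 degrees, less where a joint would pass 70% of its speed; a pose out of reach is approached as far as the arm can. A call with a gripper value outside its range is refused whole. The fingers move at their own pace and stop on an object; "force" is the grip in N (left out, the last holds). Time passes only in rows, so rows that do not move let the fingers close. It gives the time, the measured TCP pose, the force, the opening and the grip force at its end, in the units of the state.
- ctrl.get_state(): the state, without advancing time (a new reading comes with each control period).
- imaging.get_image(name): name is "scene" or "side" or "wrist"; returns a dict with "img" (480x640x3 uint8, blue, green, red), "vertical_fov" (degrees; the focal length in pixels is half the picture's height over the tangent of half this angle, whatever the lens; pixels are square), "cx", "cy" (the principal point, pixels), "origin" and "orientation" of the camera in the world. Camera axes: x right, y down, z forward; pixel columns grow to the right and rows downward; lengths in m; the calibration is good to about 2 mm. A picture is of the moment at which its call begins. There is no depth.
- ticket.close_job(): hands the job in; it is judged then, once.
The state is a dict: "time": time; "joint_positions": joint angles; "qd": joint speeds; "joint_torque": joint torques, N m; "position": TCP position; "tool_rot": TCP orientation; "ft_force": force on the tool from outside, world axes, zero at the start; "torque": the same for the moment, N m; "grip_width": opening from 0.0 (shut) to 1.0 (fully open); "grip_force": force on a finger pad.
Only numpy, scipy, OpenCV 4.12 (cv2) and the standard library are available. Lean on these libraries where they do the work, as an engineer would, in place of code of your own. Each camera call takes 0.05 s, during which the arm holds its last target. There are 200 camera calls.

## Working session

There is one attempt and no reset: what is moved stays moved. The work goes in short steps, Python scripts to look and compute and a tool call to move; the robot and the scene stay as the last step left them, time stands still between calls to the robot, and variables do not carry over. Pictures are saved under pics/ and viewed, at most 10 in all, crops included, and the job is handed in when it is done.

Besides the shell and the picture viewer there is one more tool, called as name(argument=value, ...) on one line, values as JSON. jog_arm: Moves the arm, as the interface text tells. Its arguments: {"type":"object","properties":{"rows":{"type":"string"},"force":{"type":"number"}},"required":["rows"]}

```bash
mkdir -p pics; ls; cat > h.py <<'E'
import numpy as np, cv2
from scipy.spatial.transform import Rotation as R
from bench import ctrl, imaging, ticket
def cam(n):
    d=imaging.get_image(n); d['f']=240/np.tan(np.radians(d['vertical_fov'])/2)
    o=np.array(d['orientation'],float)
    d['R']=o if o.shape==(3,3) else R.from_rotvec(o).as_matrix(); return d
def ray(d,u,v,z):
    r=d['R']@np.array([(u-d['cx'])/d['f'],(v-d['cy'])/d['f'],1]); o=np.array(d['origin'])
    return o+r*(z-o[2])/r[2]
def proj(d,p):
    c=d['R'].T@(np.array(p)-d['origin']); return d['f']*c[:2]/c[2]+[d['cx'],d['cy']]
E
python3 - <<'E'
from h import *
for n in ['scene','side']:
    d=cam(n); cv2.imwrite(f'pics/{n}0.png',d['img']); print(n,d['vertical_fov'],d['cx'],d['cy'],d['origin'],d['orientation'])
s=ctrl.get_state(); print(s)
E
```

```text
pics
scene 53.70923643530637 320.5555573367782 247.05379433301422 [ 1.24972561 -0.37371967  0.89993586] [-2.05333736 -1.24549898  0.5450124 ]
side 48.28745615488044 316.2453203179771 236.5050779720059 [-0.3255986   0.93188459  0.75022529] [-0.85457548  2.27749108 -1.36222327]
{'time': 0.1, 'joint_positions': array([ 1.17713188,  0.32175283, -0.07006002,  1.45157524,  0.02261227,
        1.37077302, -0.05691777]), 'qd': array([-0.00067125, -0.00064629,  0.00027279, -0.00162914, -0.00044025,
        0.00068772, -0.00085893]), 'joint_torque': array([-1.35454502e-04, -4.92570090e+01, -4.05522175e-01, -3.13397419e+01,
       -6.40702760e-02,  3.94854241e-02,  9.93301433e-05]), 'position': array([ 0.25748538, -0.59624263,  0.19875698]), 'tool_rot': array([-3.07490122e+00, -6.35734485e-01,  7.19630022e-04]), 'ft_force': array([ 0.1644222 , -0.44847271, -0.25030005]), 'torque': array([0.01569405, 0.01168672, 0.00855385]), 'grip_force': 0.0, 'grip_width': 1.0031377925779759}
```

View pics/scene0.png

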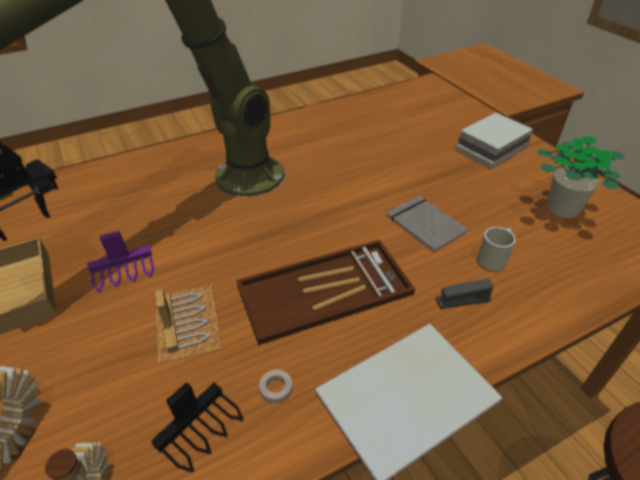

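View pics/side0.png

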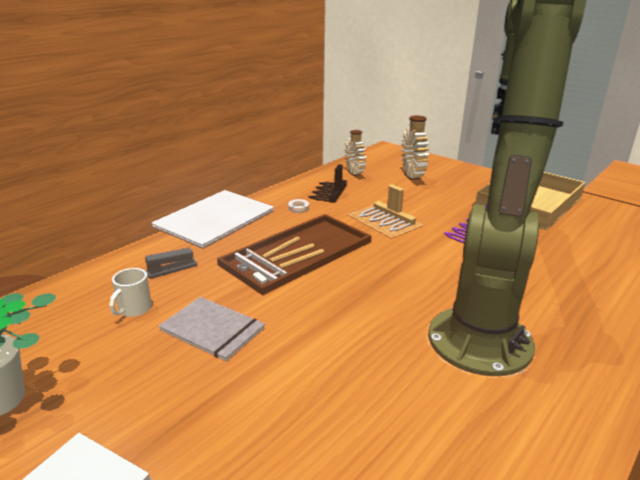

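The scene view shows the wooden rake on the cork mat at about (187,322). Two things could be taken for it: the purple rake at (120,262) and the black rake at (195,425). I choose the wooden one. The tray is centred at about (325,288), with its stop on the right, and the notebook is at (427,222).

```bash
python3 - <<'E'
from h import *
d=cam('scene'); im=d['img']
crop=cv2.resize(im[230:370,130:430],None,fx=2.66,fy=2.66,interpolation=cv2.INTER_CUBIC); cv2.imwrite('pics/crop1.png',crop)
for nm,px,z in [('tray',[(238,286),(381,243),(413,291),(261,340)],.022),('mat',[(158,293),(211,287),(219,352),(157,360)],.003),('griptop',[(156,292),(165,291)],.1)]:
    print(nm,[ray(d,*p,z)[:2].round(3).tolist() for p in px])
E
```

```text
tray [[0.458, -0.206], [0.492, 0.19], [0.673, 0.167], [0.634, -0.216]]
mat [[0.369, -0.387], [0.412, -0.264], [0.607, -0.308], [0.563, -0.435]]
griptop [[0.459, -0.389], [0.466, -0.371]]
```

View pics/crop1.png

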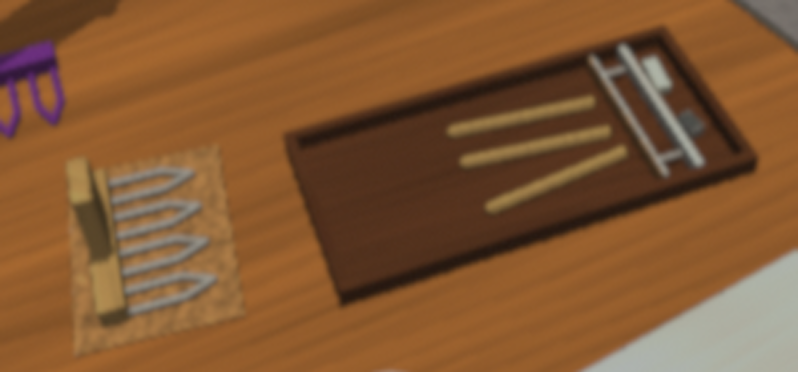

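The crop confirms the choice: a pale wooden crossbar and grip, with four steel teeth pointing towards the tray, standing on cork. Next I make a helper for the jog arithmetic.

```bash
cat >> h.py <<'E'
def plan(p,yaw,n,s=None):
    """n rows from the measured pose to tcp p with the tool y at yaw (rad), tool down"""
    s=s or ctrl.get_state(); R0=R.from_rotvec(s['tool_rot'])
    y=np.array([np.cos(yaw),np.sin(yaw),0]); z=np.array([0,0,-1.]); R1=R.from_matrix(np.c_[np.cross(y,z),y,z])
    w=(R0.inv()*R1).as_rotvec(); d=(np.array(p)-s['position'])/n
    print('; '.join(' '.join('%.3f'%v for v in [*(100*(R0*R.from_rotvec(w*k/n)).inv().apply(d)),*(w/n)]) for k in range(n)))
def yawy(s): 
    v=R.from_rotvec(s['tool_rot']).as_matrix()[:,1]; return np.degrees(np.arctan2(v[1],v[0]))
E
python3 - <<'E'
from h import *
plan([.46,-.34,.28],np.radians(-108),5)
E
```

```text
5.750 -3.102 -1.618 -0.000 0.000 0.144; 5.244 -3.897 -1.618 -0.000 0.000 0.144; 4.629 -4.611 -1.619 -0.000 0.000 0.144; 3.918 -5.228 -1.620 -0.000 0.000 0.144; 3.125 -5.737 -1.621 -0.000 0.000 0.144
```

jog_arm(rows="5.4 -2.9 -1.6 0 0 0.144 -1; 5.0 -3.6 -1.6 0 0 0.144 -1; 4.4 -4.3 -1.6 0 0 0.144 -1; 3.7 -5 -1.6 0 0 0.144 -1; 3 -5.2 -1.6 0 0 0.144 -1")

```text
time: 0.78
position: [0.4476, -0.3594, 0.2789]
tool_rot: [3.102, -0.496, -0.0]
ft_force: [1.3, -0.1, 0.6]
grip_width: 1.0
grip_force: 0.0
```

jog_arm(rows="0 0 0 0 0 0 -1; 0 0 0 0 0 0 -1")

```text
time: 1.02
position: [0.4464, -0.3615, 0.2783]
tool_rot: [3.103, -0.487, -0.001]
ft_force: [-0.1, -0.7, 0.6]
grip_width: 0.998
grip_force: 0.0
```

```bash
python3 - <<'E'
from h import *
s=ctrl.get_state(); print(s['position'],yawy(s))
d=cam('wrist'); cv2.imwrite('pics/w1.png',d['img']); print(d['origin'],d['R'].round(3))
E
```

```text
[ 0.44641821 -0.3615262   0.27827011] -107.83335452923552
[ 0.52426744 -0.38646759  0.46380502] [[-0.306 -0.909 -0.283]
 [-0.952  0.292  0.09 ]
 [ 0.001  0.297 -0.955]]
```

View pics/w1.png

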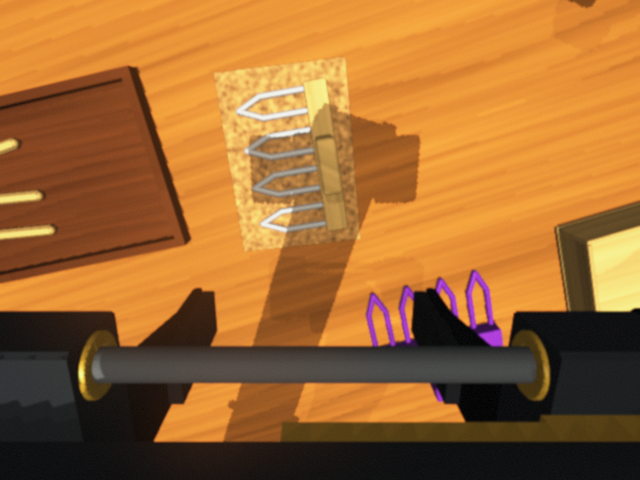

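The wrist view shows the mat with corners at about (215,73), (347,58), (358,237) and (245,250). The crossbar runs from (316,80) to (336,229), and the tooth tips are near (237,109), (247,151), (253,187) and (261,225).

```bash
python3 - <<'E'
from h import *
d=cam('wrist')
def P(l,z): return np.array([ray(d,*p,z)[:2] for p in l])
yaw=lambda v: np.degrees(np.arctan2(v[1],v[0])).round(1)
m=P([(215,73),(347,58),(358,237),(245,250)],.003); print('mat',m.round(3).tolist(),m.mean(0).round(4)); print('yaws', yaw(m[0]-m[1]),yaw(m[3]-m[2]),yaw(m[0]-m[3])-90,yaw(m[1]-m[2])-90, [np.linalg.norm(m[i]-m[i-1]).round(3) for i in range(4)])
t=P([(237,109),(247,151),(253,187),(261,225)],.0065); print('tips',t.round(4).tolist(),yaw(t[0]-t[3])-90,np.linalg.norm(t[0]-t[3]))
c=P([(305,82),(327,79),(346,227),(327,230)],.025); print('bar',c.round(4).tolist(),c.mean(0),yaw(c[0]-c[3])-90,yaw(c[1]-c[2])-90,np.linalg.norm(c[0]-c[3]))
g=P([(315,139),(332,136),(338,200),(322,203)],.103);print('grip?',g.round(4).tolist(),g.mean(0))
im=d['img'][50:260,200:380]; cv2.imwrite('pics/w1c.png',cv2.resize(im,None,fx=2.85,fy=2.85,interpolation=cv2.INTER_CUBIC))
E
```

```text
mat [[0.598, -0.302], [0.569, -0.439], [0.378, -0.396], [0.404, -0.262]] [ 0.487  -0.3498]
yaws 78.0 78.9 -101.6 -102.7 [np.float64(0.198), np.float64(0.14), np.float64(0.196), np.float64(0.136)]
tips [[0.5565, -0.3119], [0.512, -0.3065], [0.4724, -0.2988], [0.4278, -0.2921]] -98.8 0.1302485895747979
bar [[0.5582, -0.3897], [0.5541, -0.4117], [0.4001, -0.3859], [0.4034, -0.3645]] [ 0.47894035 -0.38795153] -99.2 -99.5 0.15690563264291274
grip? [[0.5058, -0.3831], [0.5037, -0.3978], [0.4485, -0.3865], [0.4503, -0.3719]] [ 0.4770792  -0.38483492]
```

View pics/w1c.png

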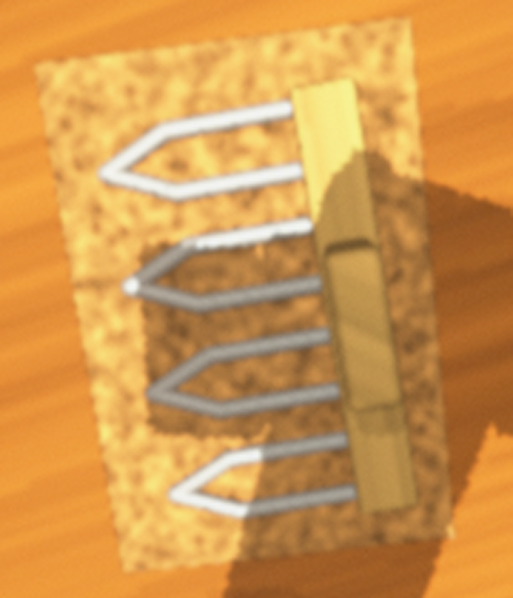

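```bash
python3 - <<'E'
from h import *
plan([.4785,-.3875,.064],np.radians(-99.2),5)
E
```

```text
0.789 0.265 4.276 0.000 0.000 -0.031; 0.780 0.289 4.276 0.000 0.000 -0.031; 0.769 0.314 4.277 0.000 0.000 -0.031; 0.758 0.337 4.277 0.000 0.000 -0.031; 0.746 0.361 4.277 0.000 0.000 -0.031
```

jog_arm(rows="1.9 0.8 1.4 0 0 -0.08 -1; 1.9 0.8 3 0 0 -0.075 -1; 0 0 6 0 0 0 -1; 0 0 6 0 0 0 -1; 0 0 5 0 0 0 -1")

```text
time: 1.75
position: [0.4766, -0.388, 0.0614]
tool_rot: [-3.131, 0.251, 0.004]
ft_force: [-0.1, 0.6, 0.1]
grip_width: 0.999
grip_force: 0.0
```

jog_arm(rows="0 0 0 0 0 0 -1; 0 0 0 0 0 0 -1")

```text
time: 2.0
position: [0.4796, -0.3885, 0.0664]
tool_rot: [3.13, -0.249, 0.003]
ft_force: [0.6, 0.5, 0.7]
grip_width: 1.0
grip_force: 0.0
```

```bash
python3 - <<'E'
from h import *
s=ctrl.get_state(); print(s['position'],yawy(s),s['ft_force'],s['torque'])
plan([.4785,-.3875,.064],np.radians(-99.2),1)
E
```

```text
[ 0.47960682 -0.38854683  0.06644477] -99.08887750189622 [0.59602851 0.51870118 0.65101581] [0.03587146 0.0053073  0.00259051]
-0.126 -0.086 0.244 0.001 -0.002 0.002
```

jog_arm(rows="0 0 0.2 0 0 0 0.5; 0 0 0 0 0 0 1; 0 0 0 0 0 0 1; 0 0 0 0 0 0 1; 0 0 0 0 0 0 1", force=25)

```text
time: 2.62
position: [0.4792, -0.3868, 0.0626]
tool_rot: [3.132, -0.247, 0.0]
ft_force: [0.0, 0.0, 0.1]
grip_width: 0.513
grip_force: 0.0
```

jog_arm(rows="0 0 0 0 0 0 1; 0 0 0 0 0 0 1; 0 0 0 0 0 0 1; 0 0 0 0 0 0 1", force=60)

```text
time: 3.12
position: [0.4791, -0.3868, 0.0625]
tool_rot: [-3.132, 0.247, 0.0]
ft_force: [-0.8, -0.7, -1.0]
grip_width: 0.201
grip_force: 60.0
```

```bash
python3 - <<'E'
from h import *
s=ctrl.get_state(); print(s['position'],yawy(s),s['ft_force'],s['torque'],s['grip_width'],s['grip_force'])
E
```

```text
[ 0.47909553 -0.38678391  0.06247114] -99.00568772096244 [-0.76681991 -0.71946219 -0.98955902] [ 0.06152519 -0.00580716  0.0078464 ] 0.2014424611173877 59.9524712562561
```

jog_arm(rows="0 0 -3 0 0 0 1; 0 0 -5 0 0 0 1; 0 0 -5 0 0 0 1; 0 0 -5 0 0 0 1; 0 0 -3 0 0 0 1")

```text
time: 3.75
position: [0.4796, -0.3872, 0.2753]
tool_rot: [3.13, -0.247, 0.004]
ft_force: [-0.8, -0.1, -1.9]
grip_width: 0.203
grip_force: 60.0
```

```bash
python3 - <<'E'
from h import *
s=ctrl.get_state(); print(s['ft_force'],s['torque'])
plan([.43,-.05,.28],np.radians(-95.3),8)
E
```

```text
[-0.83374575 -0.07729402 -1.94898898] [ 0.06381186  0.02104951 -0.02451321]
-1.272 -4.066 -0.068 0.000 -0.000 -0.008; -1.239 -4.076 -0.067 0.000 -0.000 -0.008; -1.206 -4.086 -0.066 0.000 -0.000 -0.008; -1.173 -4.096 -0.065 0.000 -0.000 -0.008; -1.140 -4.105 -0.063 0.000 -0.000 -0.008; -1.107 -4.114 -0.062 0.000 -0.000 -0.008; -1.074 -4.123 -0.061 0.000 -0.000 -0.008; -1.040 -4.131 -0.060 0.000 -0.000 -0.008
```

jog_arm(rows="-1.2 -4.1 0 0 0 -0.008 1; -1.2 -4.1 0 0 0 -0.008 1; -1.2 -4.1 0 0 0 -0.008 1; -1.2 -4.1 0 0 0 -0.008 1; -1.1 -4.1 0 0 0 -0.008 1")

```text
time: 4.38
position: [0.4489, -0.1741, 0.2721]
tool_rot: [3.136, -0.184, -0.001]
ft_force: [0.8, -0.0, -1.2]
grip_width: 0.203
grip_force: 59.9
```

jog_arm(rows="-1.1 -4.1 0 0 0 -0.008 1; -1.1 -4.1 0 0 0 -0.008 1; -1.0 -4.1 0 0 0 -0.008 1; 0 0 0 0 0 0 1; 0 0 0 0 0 0 1")

```text
time: 5.0
position: [0.4309, -0.0505, 0.2723]
tool_rot: [3.137, -0.147, -0.0]
ft_force: [0.3, -0.8, -1.6]
grip_width: 0.199
grip_force: 60.0
```

```bash
python3 - <<'E'
from h import *
s=ctrl.get_state(); print(s['position'],yawy(s),s['ft_force'],s['torque'])
d=cam('wrist'); im=cv2.resize(d['img'][0:400],None,fx=1.25,fy=1.25,interpolation=cv2.INTER_CUBIC); cv2.imwrite('pics/w2.png',im)
np.savez('w2.npz',img=d['img'],**{k:d[k] for k in ['f','cx','cy','origin','R']})
E
```

```text
[ 0.4309334  -0.05050977  0.27234884] -95.35899244209804 [ 0.32018969 -0.79399403 -1.6094413 ] [0.04385563 0.04910333 0.02558491]
```

View pics/w2.png

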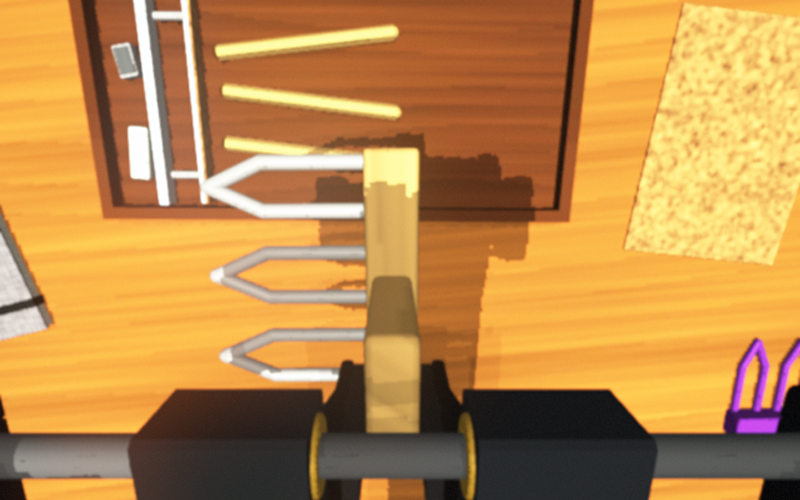

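The view (scaled 1.25) shows the tray's near edge from (104,217) to (569,219). Pencil A runs from (218,52) to (397,32), and pencil B from (225,90) to (399,112). The third pencil's front end is at (228,143), with the rest hidden under a rake tooth. The cork plate's left edge is near x = 185–205.

```bash
python3 - <<'E'
from h import *
d=dict(np.load('w2.npz'))
def P(l,z): return np.array([ray(d,u/1.25,v/1.25,z)[:2] for u,v in l])
yaw=lambda v: np.degrees(np.arctan2(v[1],v[0])).round(2)
c=P([(104,217),(569,219),(592,8),(77,20)],.022); print(d['f'],c.round(4).tolist(),yaw(c[0]-c[1]),np.linalg.norm(c[0]-c[1]),yaw(c[2]-c[1])+90,yaw(c[3]-c[0])+90)
a=np.radians(yaw(c[0]-c[1])); ex=np.array([np.cos(a),np.sin(a)]);ey=np.array([-ex[1],ex[0]])
o=(c[0]+c[1])/2-.097*ey; print('tray centre?',o)
# near edge is +y?? tray y = -world x
for n,l in dict(A=[(218,52),(397,32)],B=[(225,90),(399,112)],C=[(228,143),(300,153)]).items():
    p=P(l,.010); q=[[(v-o)@ex,(v-o)@ey] for v in p]; print(n,np.round(q,4).tolist())
for l,z in [([(183,10),(201,200)],.022),([(148,0),(171,203)],.022)]:
    p=P(l,z); print([[round(float((v-o)@ex),4),round(float((v-o)@ey),4)] for v in p])
E
```

```text
404.314309323589 [[0.4779, 0.193], [0.4391, -0.204], [0.5989, -0.2198], [0.6274, 0.1743]] 84.42 0.3988944314670539 84.34 82.88
tray centre? [ 0.55506145 -0.01492813]
A [[0.0929, -0.0337], [-0.0508, -0.0488]]
B [[0.09, -0.0054], [-0.0529, 0.0108]]
C [[0.0913, 0.036], [0.0309, 0.0438]]
[[0.1131, -0.0608], [0.1148, 0.0823]]
[[0.1389, -0.0674], [0.1405, 0.0849]]
```

```bash
python3 - <<'E'
from h import *
d=dict(np.load('w2.npz')); s=ctrl.get_state(); T=s['position']; yw=np.radians(yawy(s)+180); ex=np.array([np.cos(yw),np.sin(yw)]);ey=np.array([-ex[1],ex[0]])
def L(u,v,z):
    q=ray(d,u/1.25,v/1.25,z)[:2]-T[:2]; return np.round([q@ex*1e3,q@ey*1e3],1)
zb=T[2]-.0595
for p in [(203,187),(212,274),(221,356)]: print('tip',L(*p,zb+.0035))
for p in [(364,149),(419,149)]: print('bar',L(*p,zb+.022))
for p in [(374,277),(411,276)]: print('griptop',L(*p,zb+.1))
plan([.539,-.179,.2],np.radians(-95.5),5)
E
```

```text
tip [ 88.8 -63.4]
tip [ 88.9 -21.7]
tip [88.8 22. ]
bar [ 12.4 -80.6]
bar [-10.9 -80.6]
griptop [  5.9 -44.7]
griptop [ -5.1 -45. ]
2.393 2.346 1.447 0.000 0.000 0.000; 2.393 2.345 1.447 0.000 0.000 0.000; 2.394 2.345 1.447 0.000 0.000 0.000; 2.394 2.344 1.447 0.000 0.000 0.000; 2.395 2.344 1.446 0.000 0.000 0.000
```

jog_arm(rows="2.4 2.3 1.2 0 0 0 1; 2.4 2.3 1.2 0 0 0 1; 2.4 2.3 1.2 0 0 0 1; 2.4 2.3 1.2 0 0 0 1; 2.4 2.3 1.2 0 0 0 1")

```text
time: 5.68
position: [0.5401, -0.1782, 0.2113]
tool_rot: [3.138, -0.151, -0.002]
ft_force: [-0.3, 0.8, -0.9]
grip_width: 0.2
grip_force: 60.0
```

jog_arm(rows="0 0 0 0 0 0 1; 0 0 0 0 0 0 1; 0 0 0 0 0 0 1")

```text
time: 6.05
position: [0.5398, -0.175, 0.2131]
tool_rot: [3.138, -0.146, 0.001]
ft_force: [0.3, -0.6, -2.2]
grip_width: 0.198
grip_force: 60.0
```

```bash
python3 - <<'E'
from h import *
s=ctrl.get_state(); print(s['position'],yawy(s),s['ft_force'],s['torque'])
d=cam('wrist'); im=cv2.resize(d['img'][0:400],None,fx=1.25,fy=1.25,interpolation=cv2.INTER_CUBIC); cv2.imwrite('pics/w3.png',im)
np.savez('w3.npz',img=d['img'],**{k:d[k] for k in ['f','cx','cy','origin','R']})
E
```

```text
[ 0.53983672 -0.17501673  0.21305714] -95.3113870319839 [ 0.26232668 -0.59874766 -2.2137905 ] [ 0.00989475  0.03077789 -0.02196379]
```

View pics/w3.png

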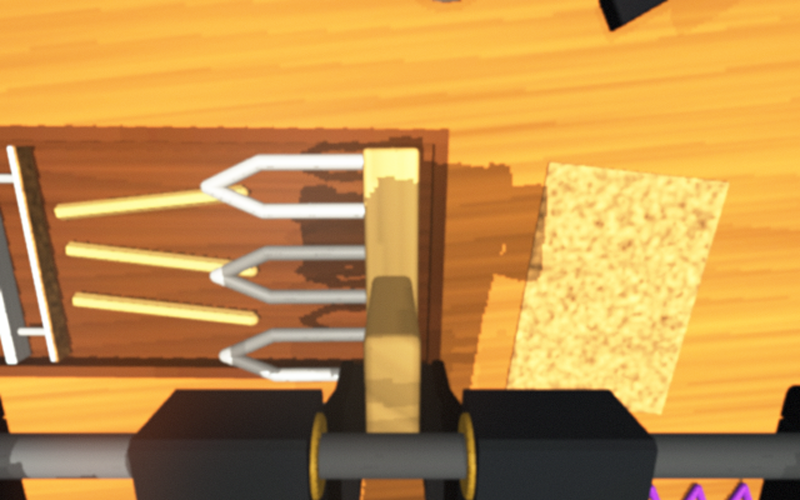

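The view shows the far edge from (0,126) to (447,130), the right edge going down to (433,375), and the near edge at about row 375. Pencil rear ends are at (247,190), (255,271) and (256,318), with front ends at (58,212), (68,247) and (75,300). The mat corners are also in view.

```bash
python3 - <<'E'
from h import *
d=dict(np.load('w3.npz'))
def P(l,z): return np.array([ray(d,u/1.25,v/1.25,z)[:2] for u,v in l])
yaw=lambda v: np.degrees(np.arctan2(v[1],v[0])).round(2)
c=P([(5,126),(447,130),(433,376),(70,375)],.022); print(c.round(4).tolist(),yaw(c[0]-c[1]),yaw(c[3]-c[2]),yaw(c[1]-c[2])+90, np.linalg.norm(c[1]-c[2]))
a=np.radians(84.4); ex=np.array([np.cos(a),np.sin(a)]);ey=np.array([-ex[1],ex[0]])
print('o from far corner',c[1]+.2*ex+.097*ey,'near corner',c[2]+.2*ex-.097*ey,'near edge y',[(v-[.555,-.015])@ey for v in c])
o=np.array([.5555,-.0150])
for n,l in dict(p3=[(58,212),(247,190)],p2=[(68,247),(255,271)],p1=[(75,300),(256,318)]).items():
    q=[[(v-o)@ex,(v-o)@ey] for v in P(l,.010)]; print(n,np.round(q,4).tolist())
print('cork',[[round(float((v-o)@ex),4),round(float((v-o)@ey),4)] for v in P([(35,148),(70,355)],.006)])
m=P([(548,162),(728,182),(661,413),(507,388)],.003); print('mat',m.mean(0),yaw(m[0]-m[1]),yaw(m[3]-m[2]))
E
```

```text
[[0.6603, 0.0874], [0.6289, -0.2221], [0.4402, -0.1993], [0.4684, 0.0956]] 84.22 84.54 83.11 0.19010811147340462
o from far corner [ 0.55191834 -0.01361445] near corner [ 0.55625714 -0.00974037] near edge y [np.float64(-0.09475348531666049), np.float64(-0.09379783951829401), np.float64(0.09626210981521441), np.float64(0.09700411475170398)]
p3 [[0.0941, -0.0329], [-0.0513, -0.0501]]
p2 [[0.0915, -0.0059], [-0.0526, 0.0124]]
p1 [[0.0938, 0.0372], [-0.0505, 0.0516]]
cork [[0.1049, -0.0795], [0.1093, 0.0867]]
mat [ 0.49065208 -0.34853456] 78.66 74.67
```

```bash
python3 - <<'E'
from h import *
plan([.5384,-.169,.085],np.radians(-95.6),3)
E
```

```text
-0.072 -0.196 4.272 0.000 -0.000 0.002; -0.071 -0.196 4.272 0.000 -0.000 0.002; -0.070 -0.195 4.272 0.000 -0.000 0.002
```

jog_arm(rows="-0.07 -0.2 4.3 0 0 0.003 1; -0.07 -0.2 4.3 0 0 0.002 1; -0.07 -0.2 4 0 0 0 1; 0 0 0 0 0 0 1; 0 0 0 0 0 0 1")

```text
time: 6.72
position: [0.5397, -0.1695, 0.0886]
tool_rot: [3.137, -0.154, 0.005]
ft_force: [0.3, -0.3, -1.5]
grip_width: 0.2
grip_force: 60.0
```

```bash
python3 - <<'E'
from h import *
s=ctrl.get_state(); print(s['position'],yawy(s),s['ft_force'],s['torque'])
plan([.5384,-.169,.0655],np.radians(-95.6),1)
E
```

```text
[ 0.53972754 -0.16954215  0.0886127 ] -95.60772596524711 [ 0.26672909 -0.31766334 -1.52987049] [ 0.00348199 -0.00802923  0.02069367]
-0.144 -0.043 2.311 0.001 -0.003 -0.000
```

jog_arm(rows="-0.13 -0.04 0.8 0 0 0 1; 0 0 0.8 0 0 0 1; 0 0 0.3 0 0 0 1; 0 0 0.3 0 0 0 1; 0 0 0 0 0 0 1")

```text
time: 7.35
position: [0.537, -0.1688, 0.0643]
tool_rot: [-3.138, 0.154, 0.001]
ft_force: [-0.3, -0.1, -2.5]
grip_width: 0.198
grip_force: 60.0
```

jog_arm(rows="0 0 0 0 0 0 1; 0 0 0 0 0 0 1")

```text
time: 7.6
position: [0.5373, -0.1689, 0.0647]
tool_rot: [3.138, -0.154, 0.001]
ft_force: [-0.2, -0.2, -2.3]
grip_width: 0.206
grip_force: 60.0
```

```bash
python3 - <<'E'
from h import *
s=ctrl.get_state(); print(s['position'],yawy(s),s['ft_force'],s['torque'])
d=cam('wrist'); im=cv2.resize(d['img'][0:400],None,fx=1.25,fy=1.25,interpolation=cv2.INTER_CUBIC); cv2.imwrite('pics/w4.png',im)
E
```

```text
[ 0.53732351 -0.1688699   0.06473908] -95.63023818777542 [-0.1679828  -0.20283346 -2.25594403] [ 0.01793383  0.04899539 -0.00018417]
```

View pics/w4.png

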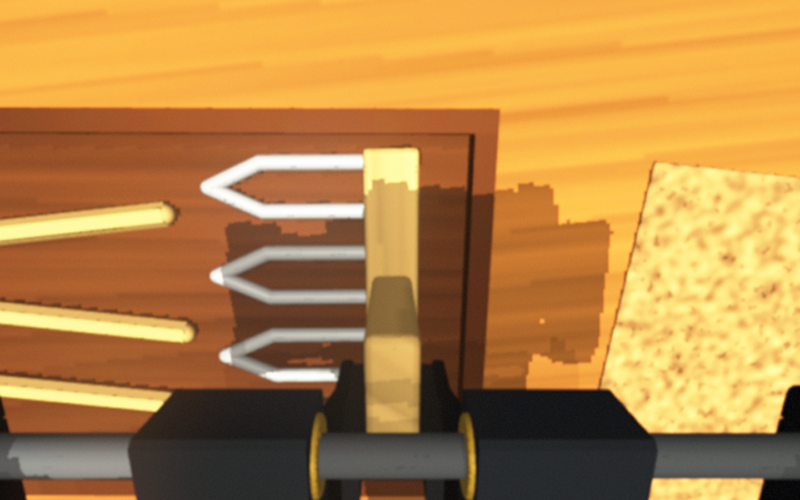

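The pencil rear ends at (170,213) and (190,330) both lie inside the tooth openings, and the rake clears the walls. I start combing.

jog_arm(rows="0 -0.5 0 0 0 0 1; 0 -0.8 0 0 0 0 1; 0 -0.8 0 0 0 0 1; 0 -0.8 0 0 0 0 1; 0 -0.8 0 0 0 0 1")

```text
time: 8.28
position: [0.5409, -0.1313, 0.0645]
tool_rot: [3.138, -0.154, 0.0]
ft_force: [0.3, -0.3, -2.0]
grip_width: 0.201
grip_force: 60.0
```

jog_arm(rows="0 -0.6 0 0 0 0 1; 0 -0.6 0 0 0 0 1; 0 -0.6 0 0 0 0 1; 0 0 0 0 0 0 1")

```text
time: 8.78
position: [0.5426, -0.1133, 0.0645]
tool_rot: [-3.138, 0.153, -0.0]
ft_force: [-0.1, -0.3, -1.9]
grip_width: 0.203
grip_force: 60.0
```

```bash
python3 - <<'E'
from h import *
s=ctrl.get_state(); print(s['position'],yawy(s),s['ft_force'],s['torque'])
d=cam('wrist'); im=cv2.resize(d['img'][100:400],None,fx=1.25,fy=1.25,interpolation=cv2.INTER_CUBIC); cv2.imwrite('pics/w5.png',im)
E
```

```text
[ 0.54264893 -0.11329472  0.06454634] -95.56977822959236 [-0.0769193  -0.32232254 -1.94459653] [0.06477847 0.07692809 0.06525554]
```

View pics/w5.png

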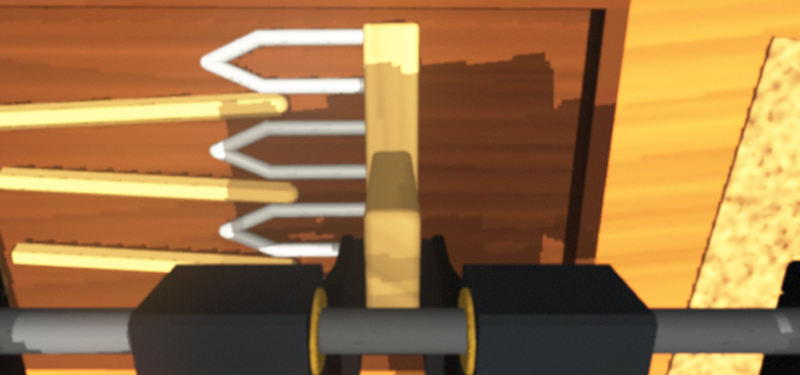

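All three ends are entering their own gaps: (285,103), (293,190) and (295,262). I carry on combing.

jog_arm(rows="0.03 -0.6 0 0 0 0 1; 0.03 -0.6 0 0 0 0 1; 0.03 -0.6 0 0 0 0 1; 0.03 -0.6 0 0 0 0 1; 0.03 -0.6 0 0 0 0 1")

```text
time: 9.45
position: [0.5471, -0.0839, 0.0646]
tool_rot: [3.138, -0.154, 0.0]
ft_force: [-0.0, -0.4, -2.4]
grip_width: 0.198
grip_force: 60.0
```

jog_arm(rows="0.02 -0.4 0 0 0 0 1; 0 -0.3 0 0 0 0 1; 0 -0.2 0 0 0 0 1; 0 0 0 0 0 0 1")

```text
time: 9.95
position: [0.5481, -0.0754, 0.0646]
tool_rot: [3.138, -0.154, 0.0]
ft_force: [1.0, -0.1, -1.3]
grip_width: 0.201
grip_force: 60.0
```

```bash
python3 - <<'E'
from h import *
s=ctrl.get_state(); print(s['position'],yawy(s),s['ft_force'],s['torque'])
d=cam('wrist'); im=cv2.resize(d['img'][100:400],None,fx=1.25,fy=1.25,interpolation=cv2.INTER_CUBIC); cv2.imwrite('pics/w6.png',im)
E
```

```text
[ 0.54814781 -0.07536084  0.0645703 ] -95.62769659200823 [ 0.9823136  -0.06968247 -1.27220108] [0.00958977 0.0078118  0.04096463]
```

View pics/w6.png

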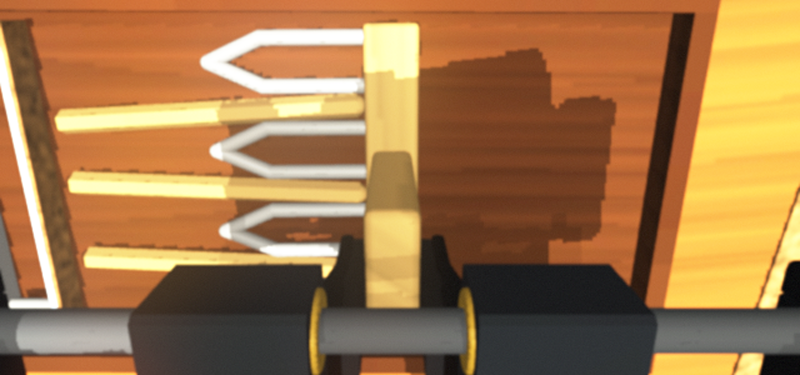

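The pencils' rear ends now meet the crossbar at x ≈ 364, and the fronts at (57,120), (70,182) and (85,257) are a few mm short of the cork. I approach gently while watching the force.

jog_arm(rows="0 -0.1 0 0 0 0 1; 0 -0.1 0 0 0 0 1; 0 -0.1 0 0 0 0 1; 0 0 0 0 0 0 1")

```text
time: 10.5
position: [0.5484, -0.0723, 0.0645]
tool_rot: [-3.138, 0.154, 0.0]
ft_force: [0.4, 0.3, -0.7]
grip_width: 0.203
grip_force: 60.0
```

jog_arm(rows="0 -0.05 0 0 0 0 1; 0 -0.05 0 0 0 0 1; 0 0 0 0 0 0 1")

```text
time: 10.88
position: [0.5485, -0.0714, 0.0645]
tool_rot: [3.138, -0.154, 0.0]
ft_force: [0.1, -0.1, -0.6]
grip_width: 0.196
grip_force: 60.0
```

jog_arm(rows="0 -0.05 0 0 0 0 1; 0 -0.05 0 0 0 0 1; 0 0 0 0 0 0 1")

```text
time: 11.25
position: [0.5485, -0.0704, 0.0645]
tool_rot: [3.138, -0.154, -0.0]
ft_force: [-0.0, -0.1, -2.4]
grip_width: 0.201
grip_force: 60.0
```

jog_arm(rows="0 -0.05 0 0 0 0 1; 0 -0.05 0 0 0 0 1; 0 0 0 0 0 0 1")

```text
time: 11.62
position: [0.5487, -0.0694, 0.0645]
tool_rot: [3.138, -0.154, 0.0]
ft_force: [0.2, 0.6, -1.8]
grip_width: 0.2
grip_force: 60.0
```

jog_arm(rows="0 -0.05 0 0 0 0 1; 0 -0.05 0 0 0 0 1; 0 0 0 0 0 0 1")

```text
time: 12.0
position: [0.5488, -0.0684, 0.0645]
tool_rot: [3.138, -0.154, 0.0]
ft_force: [0.1, -1.2, -1.7]
grip_width: 0.2
grip_force: 60.0
```

jog_arm(rows="0 -0.05 0 0 0 0 1; 0 0 0 0 0 0 1")

```text
time: 12.25
position: [0.5488, -0.0681, 0.0645]
tool_rot: [3.138, -0.154, -0.0]
ft_force: [-0.4, -0.8, -2.3]
grip_width: 0.202
grip_force: 60.0
```

jog_arm(rows="0 -0.03 0 0 0 0 1; 0 0 0 0 0 0 1")

```text
time: 12.5
position: [0.5488, -0.068, 0.0646]
tool_rot: [3.137, -0.154, 0.0]
ft_force: [-0.7, -2.4, -1.4]
grip_width: 0.203
grip_force: 60.0
```

jog_arm(rows="0 -0.03 0 0 0 0 1; 0 0 0 0 0 0 1")

```text
time: 12.75
position: [0.5489, -0.0677, 0.0646]
tool_rot: [3.137, -0.154, 0.0]
ft_force: [0.3, -2.2, -1.1]
grip_width: 0.199
grip_force: 60.0
```

jog_arm(rows="0 -0.03 0 0 0 0 1; 0 0 0 0 0 0 1")

```text
time: 13.0
position: [0.5489, -0.0675, 0.0646]
tool_rot: [3.137, -0.154, -0.0]
ft_force: [0.3, -2.1, -2.0]
grip_width: 0.201
grip_force: 60.0
```

jog_arm(rows="0 -0.04 0 0 0 0 1; 0 0 0 0 0 0 1")

```text
time: 13.25
position: [0.5489, -0.0672, 0.0646]
tool_rot: [3.137, -0.155, -0.0]
ft_force: [-0.1, -3.5, -1.9]
grip_width: 0.199
grip_force: 60.0
```

jog_arm(rows="0 -0.04 0 0 0 0 1; 0 0 0 0 0 0 1")

```text
time: 13.5
position: [0.5489, -0.0669, 0.0646]
tool_rot: [3.137, -0.155, 0.0]
ft_force: [-1.1, -5.0, 0.4]
grip_width: 0.203
grip_force: 60.0
```

jog_arm(rows="0 -0.03 0 0 0 0 1; 0 0 0 0 0 0 1")

```text
time: 13.75
position: [0.549, -0.0666, 0.0646]
tool_rot: [3.137, -0.155, 0.0]
ft_force: [-1.5, -4.6, -0.8]
grip_width: 0.198
grip_force: 60.0
```

jog_arm(rows="0 -0.04 0 0 0 0 1; 0 0 0 0 0 0 1; 0 0 0 0 0 0 1")

```text
time: 14.12
position: [0.549, -0.0665, 0.0646]
tool_rot: [3.137, -0.155, -0.0]
ft_force: [-0.6, -5.9, -0.4]
grip_width: 0.203
grip_force: 60.0
```

jog_arm(rows="0 -0.03 0 0 0 0 1; 0 0 0 0 0 0 1; 0 0 0 0 0 0 1")

```text
time: 14.5
position: [0.549, -0.0664, 0.0646]
tool_rot: [3.136, -0.155, -0.0]
ft_force: [-1.3, -5.9, -0.2]
grip_width: 0.202
grip_force: 60.0
```

```bash
python3 - <<'E'
from h import *
s=ctrl.get_state(); print(s['position'],yawy(s),s['ft_force'],s['torque'])
E
```

```text
[ 0.54899634 -0.06638785  0.06460561] -95.65562650213812 [-1.25332247 -5.90003807 -0.23625175] [-1.72154243  0.22390287 -0.08623575]
```

jog_arm(rows="0 -0.03 0 0 0 0 1; 0 0 0 0 0 0 1; 0 0 0 0 0 0 1; 0 0 0 0 0 0 1; 0 0 0 0 0 0 1")

```text
time: 15.12
position: [0.549, -0.0663, 0.0646]
tool_rot: [3.136, -0.155, -0.0]
ft_force: [-0.4, -5.4, -0.4]
grip_width: 0.202
grip_force: 60.0
```

jog_arm(rows="0 0 0 0 0 0 1; 0 0 0 0 0 0 1; 0 0 0 0 0 0 1")

```text
time: 15.5
position: [0.549, -0.0663, 0.0646]
tool_rot: [3.136, -0.155, -0.0]
ft_force: [-1.2, -6.7, -0.6]
grip_width: 0.207
grip_force: 60.0
```

```bash
python3 - <<'E'
from h import *
# front ends of the pencils relative to the cork, by colour along the row, in the scene view
d=cam('scene'); cv2.imwrite('pics/s2.png',d['img']); im=cv2.cvtColor(d['img'],cv2.COLOR_BGR2HSV)
m=cv2.inRange(im,(12,80,120),(30,200,255)); m[:250]=0;m[330:]=0;m[:,:290]=0;m[:,380:]=0
n,l,st,c=cv2.connectedComponentsWithStats(m)
a=np.radians(84.4); ex=np.array([np.cos(a),np.sin(a)]);ey=np.array([-ex[1],ex[0]]); o=np.array([.5545,-.0145])
for i in range(1,n):
    if st[i,4]<60: continue
    ys,xs=np.where(l==i); p=np.array([(ray(d,x,y,.008)[:2]-o) for x,y in zip(xs,ys)]); q=np.c_[p@ex,p@ey]
    v=np.polyfit(q[:,0],q[:,1],1); print(st[i].tolist(),q.min(0).round(4),q.max(0).round(4),q.mean(0).round(4),'deg',np.degrees(v[0]).round(1))
E
```

```text
[311, 265, 47, 15, 191] [-0.0188  0.0348] [0.1075 0.053 ] [0.0459 0.0442] deg -2.6
[335, 276, 29, 10, 125] [ 0.0299 -0.006 ] [0.1068 0.01  ] [0.0681 0.0018] deg -2.1
[341, 284, 29, 13, 133] [ 0.0294 -0.0411] [ 0.1075 -0.024 ] [ 0.0687 -0.0327] deg 3.9
[309, 305, 13, 11, 99] [-0.059  -0.0672] [-0.0334 -0.0379] [-0.0469 -0.0526] deg 5.3
[308, 306, 72, 24, 865] [-0.0818 -0.1614] [ 0.1003 -0.0997] [ 0.028  -0.1214] deg -7.9
```

Step 2 held at about 6–7 N, and the front ends are level at x ≈ 0.107. I back off 1 mm and lift straight up.

jog_arm(rows="0 0.1 0 0 0 0 1; 0 0.1 0 0 0 0 1; 0 0 0 0 0 0 1; 0 0 0 0 0 0 1")

```text
time: 16.05
position: [0.549, -0.0668, 0.0646]
tool_rot: [3.138, -0.154, 0.0]
ft_force: [0.3, -2.9, -1.1]
grip_width: 0.199
grip_force: 60.0
```

jog_arm(rows="0 0 -0.2 0 0 0 1; 0 0 -0.3 0 0 0 1; 0 0 -0.5 0 0 0 1; 0 0 -0.6 0 0 0 1; 0 0 -1 0 0 0 1")

```text
time: 16.68
position: [0.5489, -0.0659, 0.091]
tool_rot: [-3.137, 0.153, 0.0]
ft_force: [0.2, -1.6, -1.5]
grip_width: 0.199
grip_force: 60.0
```

jog_arm(rows="0 0 -3 0 0 0 1; 0 0 -5 0 0 0 1; 0 0 -5 0 0 0 1; 0 0 -3 0 0 0 1; 0 0 0 0 0 0 1")

```text
time: 17.3
position: [0.5509, -0.065, 0.254]
tool_rot: [-3.137, 0.151, -0.01]
ft_force: [-0.0, -0.1, -2.9]
grip_width: 0.202
grip_force: 60.0
```

```bash
cat > pc.py <<'E'
from h import *
d=cam('scene'); im=cv2.cvtColor(d['img'],cv2.COLOR_BGR2HSV); cv2.imwrite('pics/s3.png',d['img'])
m=cv2.inRange(im,(12,80,120),(30,200,255)); m[:250]=0;m[330:]=0;m[:,:290]=0;m[:,380:]=0
n,l,st,c=cv2.connectedComponentsWithStats(m)
a=np.radians(84.4); ex=np.array([np.cos(a),np.sin(a)]);ey=np.array([-ex[1],ex[0]]); o=np.array([.5545,-.0145])
for i in range(1,n):
    if st[i,4]<60: continue
    ys,xs=np.where(l==i); p=np.array([(ray(d,x,y,.008)[:2]-o) for x,y in zip(xs,ys)]); q=np.c_[p@ex,p@ey]
    (v,e)=np.polyfit(q[:,0],q[:,1],1); print(st[i].tolist(),q.min(0).round(4),q.max(0).round(4),q.mean(0).round(4),'deg',np.degrees(v).round(1))
E
python3 pc.py; python3 - <<'E'
from h import *
s=ctrl.get_state(); print(s['position'],yawy(s))
E
```

```text
[290, 250, 18, 14, 200] [-0.051   0.1144] [-0.0004  0.164 ] [-0.0243  0.1355] deg 4.3
[308, 250, 33, 8, 144] [0.0084 0.1112] [0.0903 0.1455] [0.0382 0.124 ] deg -13.6
[319, 265, 38, 13, 158] [0.0014 0.0348] [0.1066 0.0518] [0.0557 0.0438] deg -1.9
[331, 276, 33, 11, 147] [ 0.0193 -0.006 ] [0.1053 0.012 ] [0.0624 0.0032] deg -3.8
[337, 284, 32, 13, 148] [ 0.0191 -0.0383] [ 0.1052 -0.0234] [ 0.0628 -0.031 ] deg 1.4
[308, 306, 72, 24, 865] [-0.0818 -0.1614] [ 0.1003 -0.0997] [ 0.028  -0.1214] deg -7.9
[ 0.54956285 -0.06532888  0.25154407] -95.52245922065507
```

```bash
python3 - <<'E'
from h import *
plan([.481,-.387,.21],np.radians(-99),8)
E
```

```text
-0.467 4.085 0.513 -0.000 -0.000 0.008; -0.436 4.089 0.514 -0.000 -0.000 0.008; -0.405 4.092 0.515 -0.000 -0.000 0.008; -0.374 4.095 0.516 -0.000 -0.000 0.008; -0.343 4.097 0.516 -0.000 -0.000 0.008; -0.311 4.100 0.517 -0.000 -0.000 0.008; -0.280 4.102 0.518 -0.000 -0.000 0.008; -0.249 4.104 0.519 -0.000 -0.000 0.008
```

jog_arm(rows="-0.45 4.1 0.5 0 0 0.008 1; -0.45 4.1 0.5 0 0 0.008 1; -0.4 4.1 0.5 0 0 0.008 1; -0.35 4.1 0.5 0 0 0.008 1; -0.35 4.1 0.5 0 0 0.008 1")

```text
time: 17.98
position: [0.5046, -0.2682, 0.2231]
tool_rot: [-3.132, 0.216, 0.004]
ft_force: [0.8, 1.0, -2.2]
grip_width: 0.201
grip_force: 60.0
```

jog_arm(rows="-0.3 4.1 0.5 0 0 0.008 1; -0.3 4.1 0.5 0 0 0.008 1; -0.25 4.1 0.5 0 0 0.007 1; 0 0 0 0 0 0 1; 0 0 0 0 0 0 1")

```text
time: 18.6
position: [0.4794, -0.387, 0.2088]
tool_rot: [-3.128, 0.251, 0.003]
ft_force: [0.6, 0.2, -1.0]
grip_width: 0.199
grip_force: 60.0
```

```bash
python3 pc.py; python3 - <<'E'
from h import *
s=ctrl.get_state(); print(s['position'],yawy(s))
d=cam('scene')
# expected pixels of row lines for reference
a=np.radians(84.4); ex=np.array([np.cos(a),np.sin(a)]);ey=np.array([-ex[1],ex[0]]); o=np.array([.5545,-.0145])
hsv=cv2.cvtColor(d['img'],cv2.COLOR_BGR2HSV)
# tray rim check along y at x=-.1 and 0 : brightness profile at z=.022
for x in (-.1,-.05):
    out=[]
    for y in np.arange(-.115,.12,.003):
        q=proj(d,[*(o+x*ex+y*ey),.022]); out.append(int(d['img'][int(round(q[1])),int(round(q[0])),2]))
    print(x,out)
E
```

```text
[290, 250, 51, 15, 392] [-0.0522  0.1127] [0.0903 0.164 ] [0.0018 0.1304] deg -8.7
[303, 265, 54, 17, 238] [-0.04    0.0348] [0.1066 0.0555] [0.0329 0.0451] deg -2.8
[309, 276, 55, 16, 252] [-0.0389 -0.006 ] [0.1053 0.0161] [0.0331 0.0051] deg -3.9
[314, 284, 55, 21, 262] [-0.0401 -0.0391] [ 0.1052 -0.0232] [ 0.0324 -0.0314] deg 1.1
[308, 306, 72, 24, 866] [-0.0818 -0.1614] [ 0.1003 -0.0997] [ 0.028  -0.1214] deg -7.9
[ 0.47997907 -0.38655376  0.20936385] -99.10193427387176
-0.1 [156, 149, 123, 74, 48, 42, 45, 64, 77, 83, 84, 84, 86, 88, 88, 88, 89, 89, 88, 90, 91, 93, 92, 91, 91, 90, 90, 89, 89, 90, 88, 85, 85, 87, 87, 87, 84, 83, 85, 87, 87, 85, 85, 86, 86, 87, 86, 86, 87, 87, 87, 86, 86, 87, 87, 85, 85, 84, 86, 88, 88, 86, 83, 71, 55, 43, 42, 43, 55, 72, 92, 114, 114, 141, 152, 158, 161, 161, 160]
-0.05 [153, 140, 97, 61, 42, 41, 52, 67, 80, 83, 83, 86, 89, 90, 90, 90, 90, 89, 90, 91, 91, 90, 88, 89, 91, 92, 90, 91, 90, 91, 90, 87, 85, 86, 84, 85, 81, 81, 82, 86, 87, 86, 85, 84, 84, 85, 88, 89, 88, 88, 87, 85, 85, 86, 86, 86, 84, 82, 83, 84, 85, 86, 80, 66, 60, 47, 42, 49, 63, 68, 84, 112, 137, 137, 152, 154, 157, 157, 160]
```

Scene-view estimates put pencil3 near its −31 mm limit once the rim offset is removed. I take one better wrist measurement before letting go of the rake.

```bash
python3 - <<'E'
from h import *
plan([.46,-.2,.28],np.radians(-95.6),5)
E
```

```text
-0.988 -3.624 -1.396 -0.000 0.000 -0.012; -0.944 -3.635 -1.397 -0.000 0.000 -0.012; -0.900 -3.646 -1.399 -0.000 0.000 -0.012; -0.855 -3.656 -1.400 -0.000 0.000 -0.012; -0.811 -3.666 -1.401 -0.000 0.000 -0.012
```

jog_arm(rows="-1 -3.6 -1.4 0 0 -0.012 1; -0.95 -3.6 -1.4 0 0 -0.012 1; -0.9 -3.6 -1.4 0 0 -0.012 1; -0.85 -3.7 -1.4 0 0 -0.012 1; -0.8 -3.7 -1.4 0 0 -0.012 1")

```text
time: 19.32
position: [0.4597, -0.1994, 0.2812]
tool_rot: [3.138, -0.154, 0.001]
ft_force: [0.2, 0.7, -1.6]
grip_width: 0.201
grip_force: 59.9
```

jog_arm(rows="0 0 0 0 0 0 1; 0 0 0 0 0 0 1; 0 0 0 0 0 0 1")

```text
time: 19.7
position: [0.4593, -0.2029, 0.28]
tool_rot: [-3.137, 0.16, 0.001]
ft_force: [-0.8, -0.3, -1.8]
grip_width: 0.202
grip_force: 60.0
```

```bash
cat > wp.py <<'E'
from h import *
s=ctrl.get_state(); print(s['position'],yawy(s))
d=cam('wrist'); cv2.imwrite('pics/w7.png',d['img']); hsv=cv2.cvtColor(d['img'],cv2.COLOR_BGR2HSV)
a=np.radians(84.4); ex=np.array([np.cos(a),np.sin(a)]);ey=np.array([-ex[1],ex[0]]); o=np.array([.5545,-.0145])
def val(x,y,z):
    q=proj(d,[*(o+x*ex+y*ey),z]); u,v=int(round(q[0])),int(round(q[1])); return hsv[v,u] if 0<=u<640 and 0<=v<480 else np.array([0,0,0])
# pencil rows: sample mask rectified in tray coordinates at z=.009
xs=np.arange(-.08,.13,.001); ys=np.arange(-.08,.08,.001)
H=np.array([[val(x,y,.009) for x in xs] for y in ys]); m=((H[...,0]>=15)&(H[...,0]<=32)&(H[...,2]>165)&(H[...,1]<215)).astype(np.uint8)
n,l,st,c=cv2.connectedComponentsWithStats(cv2.morphologyEx(m,cv2.MORPH_OPEN,np.ones((3,3))))
for i in range(1,n):
    if st[i,4]<200: continue
    yy,xx=np.where(l==i); x=xs[xx];y=ys[yy]; k=np.polyfit(x,y,1)
    print(st[i].tolist(),'x',x.min().round(3),x.max().round(3),'y',y.mean().round(4),'deg',np.degrees(k[0]).round(1))
for x in (-.12,-.08,-.03,.05): # rim edges
    print(x,'-y',[int(val(x,y,.022)[2]) for y in np.arange(-.108,-.078,.002)],'+y',[int(val(x,y,.022)[2]) for y in np.arange(.078,.108,.002)])
E
python3 wp.py
```

```text
[ 0.45928816 -0.20293217  0.27996268] -95.85390354701688
[39, 37, 149, 14, 1751] x -0.041 0.107 y -0.0365 deg 0.4
[39, 69, 149, 23, 1811] x -0.041 0.107 y -0.0002 deg -4.1
[0, 81, 189, 54, 3015] x -0.08 0.108 y 0.035 deg 3.6
-0.12 -y [243, 241, 239, 241, 245, 247, 236, 170, 163, 161, 161, 140, 76, 110, 148] +y [156, 160, 187, 194, 188, 167, 145, 160, 164, 162, 194, 229, 241, 243, 248]
-0.08 -y [241, 243, 244, 244, 243, 244, 231, 164, 155, 156, 155, 133, 76, 131, 144] +y [165, 151, 169, 185, 186, 181, 166, 143, 146, 161, 201, 243, 245, 243, 242]
-0.03 -y [249, 249, 244, 244, 246, 246, 230, 159, 150, 152, 151, 134, 79, 124, 144] +y [160, 161, 163, 134, 90, 97, 150, 157, 157, 159, 197, 245, 249, 248, 244]
0.05 -y [246, 247, 248, 249, 250, 249, 236, 156, 154, 156, 153, 107, 67, 119, 139] +y [154, 156, 159, 133, 88, 133, 159, 165, 167, 177, 206, 246, 249, 250, 250]
```

```bash
sed -i 's/^xs=.*/xs=np.arange(-.06,.13,.001); ys=np.arange(-.08,.08,.001)/; s/np.ones((3,3))/np.ones((3,3))/' wp.py; python3 - <<'E'
src=open('wp.py').read().split('for x in (-.12')[0]
exec(src)
# per-row centre lines: midpoint of mask runs per column near each row, in mm
for r in (.042,.0,-.040):
    pts=[]
    for j,x in enumerate(xs):
        sel=(abs(ys-r)<.016)&(m[:,j]>0)
        if -.03<x<.10 and 6<=sel.sum()<=14: pts.append((x,ys[sel].mean()))
    p=np.array(pts); k=np.polyfit(p[:,0],p[:,1],1); g=abs(p[:,1]-np.polyval(k,p[:,0]))<.0015; k=np.polyfit(p[g,0],p[g,1],1)
    print(r,len(p),g.sum(),'deg',np.degrees(k[0]).round(2),'y at .033 corrected',np.polyval(k,.033).round(4)-.0018)
cv2.imwrite('pics/m.png',m*255)
for j in range(0,len(xs),15): print(xs[j].round(3),''.join('#' if v else '.' for v in m[::2,j]))
E
```

```text
[ 0.45929373 -0.20298822  0.27992919] -95.8714926299543
[18, 37, 150, 14, 1759] x -0.042 0.107 y -0.0365 deg 0.6
[19, 69, 149, 23, 1815] x -0.041 0.107 y -0.0003 deg -4.1
[0, 91, 169, 39, 2494] x -0.06 0.108 y 0.0365 deg 2.4
0.042 127 127 deg -3.18 y at .033 corrected 0.0378
0.0 130 130 deg -4.08 y at .033 corrected -0.002
-0.04 130 130 deg 0.53 y at .033 corrected -0.0383
-0.06 .............................................#######.....#######................
-0.045 .................................................############...................
-0.03 ...................######...............######......#####..######...............
-0.015 ...................######..............######.............#######...............
0.0 ...................######..............######.............######................
0.015 ...................######.............######..............######................
0.03 ...................######.............######.............#######................
0.045 ...................######............######..............######.................
0.06 ...................######...........#######.............#######.................
0.075 ...................######...........######..............######..................
0.09 ....................#####..........#######..............######..................
0.105 ....................#####...........####................#####...................
0.12 #...#.##.#.#.#.##.#.####.#.##.#.####.#.##.#.##.#.####.##.######.#######..####.##
```

The rows measure y = 38, −2 and −38 mm, the angles −3.2°, −4.1° and 0.5°, and the ends are level. All are within limits, so I return the rake to its mat.

```bash
python3 - <<'E'
from h import *
plan([.481,-.387,.15],np.radians(-99),5)
E
```

```text
0.810 3.618 2.596 -0.000 0.000 0.011; 0.849 3.609 2.597 -0.000 0.000 0.011; 0.888 3.599 2.597 -0.000 0.000 0.011; 0.927 3.589 2.598 -0.000 0.000 0.011; 0.965 3.579 2.598 -0.000 0.000 0.011
```

jog_arm(rows="0.8 3.6 2 0 0 0.011 1; 0.85 3.6 2 0 0 0.011 1; 0.9 3.6 2.8 0 0 0.011 1; 0.95 3.6 3 0 0 0.011 1; 0.95 3.6 3 0 0 0.011 1")

```text
time: 20.42
position: [0.4814, -0.3882, 0.151]
tool_rot: [-3.132, 0.247, 0.001]
ft_force: [1.3, 0.7, -1.7]
grip_width: 0.203
grip_force: 60.0
```

jog_arm(rows="0 0 0 0 0 0 1; 0 0 2 0 0 0 1; 0 0 2 0 0 0 1; 0 0 2 0 0 0 1; 0 0 0 0 0 0 1")

```text
time: 21.05
position: [0.4803, -0.3849, 0.09]
tool_rot: [-3.13, 0.244, 0.006]
ft_force: [0.5, -0.8, -1.7]
grip_width: 0.203
grip_force: 60.0
```

```bash
python3 - <<'E'
from h import *
s=ctrl.get_state(); print(s['position'],s['ft_force'])
plan([.481,-.387,.063],np.radians(-99),1)
E
```

```text
[ 0.48025412 -0.38488693  0.09004619] [ 0.49268865 -0.79868319 -1.71197984]
0.117 0.203 2.704 -0.002 0.004 0.002
```

jog_arm(rows="0.1 0.1 1 0 0 0 1; 0 0 0.8 0 0 0 1; 0 0 0.5 0 0 0 1; 0 0 0.2 0 0 0 1; 0 0 0 0 0 0 1")

```text
time: 21.68
position: [0.4825, -0.3876, 0.0676]
tool_rot: [3.132, -0.245, 0.0]
ft_force: [-0.8, -0.5, -2.2]
grip_width: 0.201
grip_force: 60.0
```

jog_arm(rows="0 0 0.1 0 0 0 1; 0 0 0 0 0 0 1; 0 0 0.05 0 0 0 1; 0 0 0 0 0 0 1")

```text
time: 22.18
position: [0.4825, -0.3876, 0.0661]
tool_rot: [3.132, -0.245, 0.0]
ft_force: [0.4, -0.4, -1.7]
grip_width: 0.201
grip_force: 60.0
```

jog_arm(rows="0 0 0.15 0 0 0 1; 0 0 0.1 0 0 0 1; 0 0 0.05 0 0 0 1; 0 0 0 0 0 0 1")

```text
time: 22.68
position: [0.4825, -0.3876, 0.063]
tool_rot: [3.132, -0.245, -0.0]
ft_force: [0.3, -0.3, -1.7]
grip_width: 0.204
grip_force: 60.0
```

jog_arm(rows="0 0 0.05 0 0 0 1; 0 0 0 0 0 0 1")

```text
time: 22.92
position: [0.4825, -0.3876, 0.0625]
tool_rot: [3.132, -0.245, -0.0]
ft_force: [0.1, 0.2, -2.5]
grip_width: 0.205
grip_force: 60.0
```

jog_arm(rows="0 0 0.04 0 0 0 1; 0 0 0 0 0 0 1")

```text
time: 23.18
position: [0.4825, -0.3876, 0.0625]
tool_rot: [3.132, -0.245, 0.0]
ft_force: [-1.8, 1.3, 0.5]
grip_width: 0.197
grip_force: 60.0
```

jog_arm(rows="0 0 0 0 0 0 0.2; 0 0 0 0 0 0 -0.2; 0 0 0 0 0 0 -0.5; 0 0 0 0 0 0 -0.5; 0 0 0 0 0 0 -0.5")

```text
time: 23.8
position: [0.4825, -0.3876, 0.0622]
tool_rot: [3.132, -0.245, 0.0]
ft_force: [0.6, -0.5, 0.5]
grip_width: 0.68
grip_force: 0.0
```

jog_arm(rows="0 0 0 0 0 0 -0.5; 0 0 -2 0 0 0 -0.5; 0 0 -5 0 0 0 -0.5; 0 0 -6 0 0 0 -0.5; 0 0 -6 0 0 0 -0.5")

```text
time: 24.42
position: [0.4825, -0.3875, 0.2558]
tool_rot: [3.131, -0.245, 0.002]
ft_force: [1.3, -0.8, -0.0]
grip_width: 0.752
grip_force: 0.0
```

jog_arm(rows="-4 0 -2 0 0 0 -0.5; 0 0 0 0 0 0 -0.5; 0 0 0 0 0 0 -0.5")

```text
time: 24.8
position: [0.4433, -0.3812, 0.2728]
tool_rot: [3.132, -0.245, 0.002]
ft_force: [0.7, 0.1, 0.0]
grip_width: 0.753
grip_force: 0.0
```

```bash
python3 pc.py; python3 - <<'E'
from h import *
s=ctrl.get_state(); print(s['position'],s['time'],s['grip_width'])
d=cam('wrist'); cv2.imwrite('pics/w8.png',d['img']); hsv=cv2.cvtColor(d['img'],cv2.COLOR_BGR2HSV)
# teeth: bright/grey low-saturation pixels near the mat; footprint in rake frame
w=(hsv[...,1]<70)&(hsv[...,2]>100); w[300:]=0
vs,us=np.where(w); P=np.array([ray(d,u,v,.0065)[:2] for u,v in zip(us,vs)]); g=np.linalg.norm(P-[.488,-.33],axis=1)<.12; P=P[g]
a=np.radians(81); ex=np.array([np.cos(a),np.sin(a)]);ey=np.array([-ex[1],ex[0]]); q=(P-[.4825,-.3876])@np.c_[ex,ey]
print(len(q),q.min(0),q.max(0),q.mean(0))
# bar at z .025, tray-wood colour pale
E
```

```text
[290, 250, 50, 15, 388] [-0.0522  0.1127] [0.0878 0.164 ] [0.0017 0.1306] deg -8.7
[303, 265, 54, 17, 228] [-0.04    0.0348] [0.1066 0.0545] [0.0333 0.0451] deg -2.7
[309, 276, 55, 16, 238] [-0.0389 -0.006 ] [0.1053 0.0161] [0.0333 0.0052] deg -3.9
[314, 284, 55, 21, 254] [-0.0401 -0.0387] [ 0.1052 -0.0234] [ 0.0326 -0.0312] deg 0.9
[308, 306, 72, 24, 860] [-0.0818 -0.1614] [ 0.1003 -0.0999] [ 0.0283 -0.1215] deg -7.8
[ 0.44339005 -0.38083246  0.27185428] 24.85 0.7492673815842054
3014 [ 0.01272131 -0.07805391] [0.08911162 0.07653092] [ 0.05021423 -0.00626725]
```

```bash
python3 -c "
from h import *
print(ticket.close_job())"
```

```text
the job is handed in; nothing more can be done
None
```

I combed the three pencils against the cork, pressed them at about 6–7 N, stood the rake back on its mat and handed the job in at about 25 s; the hand-in returned no verdict, and my last measurements put everything within the limits (closest is the middle pencil, about 4° askew against the 5° limit).

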